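Nest the rack risers for storage

TASK

Put away the long aluminium rack riser that stands on the bench with its legs down: nest it onto the two risers lying on their backs side by side in the lilac tray, keeping it legs down, so that one of its legs drops into the trough of each of them. It should sit fully down and level, parallel to the two risers and with its ends about in line with theirs; leave those two lying on their backs on the tray floor.

Things in the scene. Friction and masses are not known exactly. Their poses are not given: they have to be found in the camera images.
- riser: riser to put away: aluminium U-channel 150 long (x), 56 wide (y), 40 high, walls 4, 0.2 kg, on the bench legs down, flat web on top (z up). Origin: centre of the underside, at the leg ends; web top 40 above, leg middles at y = +-26. Grip across the 56 near the top. Not wanted on the bench: an 85 long riser, legs down, and a 150 long one lying on its back; the three may swap places.
- riser_left: one of the two risers in the tray: same channel (150 x 56 x 40, walls 4), loose, lying on its back with the legs pointing up, on the tray's +y side. x along its length, z up. Origin: centre of the underside of its web; trough floor 4 above it, trough 48 wide (y from -24 to +24) and 36 deep, open at both ends.
- riser_right: the other riser in the tray, same as riser_left, on the tray's -y side, about parallel to it with a gap of about 8 between the two. Nested, the riser's legs stand on both trough floors, its origin midway between the two origins, 4 above them.
- tray: shallow open lilac plastic tray, 200 (x) x 170 (y) x 30 high, walls and floor 4 thick, does not move. Origin: centre of its underside; the risers in it lie along its x and stand 10 above its rim.
There are look-alikes about, which are no part of the job. What is shaped like the riser but purple is not meant.

How it is judged:
By the outcome, as a careful person would: the job done as asked, in the order asked, and still so for the second after the job is handed in, with the robot touching nothing.
It also fails if it takes over 32 s, if anything falls off the work surface, if the arm or the gripper's body presses on something with over 40 N, if the wrist force passes 120 N, or if a joint passes its speed limit or range.

ROBOT

A 6-joint arm with a two-finger parallel gripper is mounted at the origin on the work surface. World frame = base frame: x ahead of the robot, y to its left, z up, the work surface at z = 0. Lengths are in m, angles in degrees, forces in N, time in s.
With the tool pointing down it reaches from about 0.4 to 0.825 m from the base axis. Payload 7 kg.
Tool frame: the origin (TCP) lies on the centre line of the jaws, within the pads' length; the fingertips stand 8 mm ahead of it and the grasp point (between the pads) lies 11 mm behind it; z points along the fingers, y is the line along which they close (so a half turn about z gives the same grasp; the last joint's range is limited). The gripper opens to 88 mm and grips with 3 to 60 N. Pads are 19 mm wide; open, the fingers measure 130 mm over their backs; the gripper's body (78 mm by 193 mm) begins 47 mm behind the grasp point.
Start: joints at [16.507, 20.546, 0.682, 0, -70.136, -16.507], TCP at [0.675, -0, 0.235] pointing down, gripper open.
Joint ranges: [-176.03, 176.03], [-82.01, 121.73], [-58.28, 71.71], [-173.87, 95.51], [-174.79, -0.11], [-173.66, 173.66]. Speed limits (degrees/s): [136.94, 136.94, 172.46, 180, 180, 180].

INTERFACE

Orientations are given as [roll, pitch, yaw] about the fixed x, y, z axes, in that order (R = Rz(yaw) Ry(pitch) Rx(roll)).
In Python, from plant import ctrl, vision gives the robot as it stands. The module is installed in compiled form; this text tells all that it offers.
- The arm moves only by the tool move_arm, never from a script. Its argument "moves" is one flat list of numbers, 7 for each row, row after row: the finger opening in cm, from 0 to 8.76, then the shift along the tool's x, y, z in cm, then the turn, a rotation vector about the tool's x, y, z in rad. A call has 1 to 8 rows; each row shifts and turns the commanded pose from where the row before left it, along the tool's axes as they then stand; what a row does not reach is not made up. A row lasts 1/10 s, in which the tool goes at most 50 mm and 8.59 degrees, less where a joint would pass 70% of its speed; a pose out of reach is approached as far as the arm can. A call with a gripper value outside its range is refused whole. The fingers move at their own pace and stop on an object; the grip force is fixed at half the most. Time passes only in rows, so rows that do not move let the fingers close. It gives the time, the measured TCP pose, the force, the opening and the grip force at its end, in the units of the state.
- ctrl.get_obs(): the state, without advancing time (a new reading comes with each control period).
- vision.snapshot(name): name is "scene" or "side" or "wrist"; returns (picture, depth): 400x640x3 uint8, red, green, blue; 400x640 float32, m along the optical axis (not along the pixel's ray), 0 where there is no reading.
- vision.camera_model(name): a dict with "vertical_fov" (degrees; the focal length in pixels is half the picture's height over the tangent of half this angle, whatever the lens; pixels are square), "cx", "cy" (the principal point, pixels), "D" ([k1, k2, p1, p2, k3] as OpenCV has them; the pictures are not rectified), "cam_to_world" (4x4, takes a point from camera to world coordinates). Camera axes: x right, y down, z forward; pixel columns grow to the right and rows downward; lengths in m; the calibration is good to about 2 mm. A picture is of the moment at which its call begins: read the wrist's pose just before it. camera_model takes no time and is no camera call; for the wrist camera it gives the pose at the moment of the call.
- ctrl.close_job(): hands the job in; it is judged then, once.
The state is a dict: "clock": time; "joint_pos": joint angles; "qvel": joint speeds; "tau": joint torques, N m; "tool_pos": TCP position; "orientation": TCP orientation; "force": force on the tool from outside, world axes, zero at the start; "moment": the same for the moment, N m; "opening": finger opening in m; "gripper_force": force on a finger pad.
Only numpy, scipy, OpenCV 4.12 (cv2) and the standard library are available. Lean on these libraries where they do the work, as an engineer would, in place of code of your own. Each camera call takes 0.05 s, during which the arm holds its last target. There are 200 camera calls.

## Working session

There is one attempt and no reset: what is moved stays moved. The work goes in short steps, Python scripts to look and compute and a tool call to move; the robot and the scene stay as the last step left them, time stands still between calls to the robot, and variables do not carry over. Pictures are saved under pics/ and viewed, at most 10 in all, crops included, and the job is handed in when it is done.

Besides the shell and the picture viewer there is one more tool, called after ">>>" in YAML: its name, and indented under it one key for each argument. move_arm: Moves the arm, as the interface text tells. Its arguments: {"type":"object","properties":{"moves":{"type":"array"}},"required":["moves"]}

```bash
mkdir -p pics
cat > h.py <<'E'
import numpy as np, cv2
from plant import ctrl, vision
def snap(n):
    m=vision.camera_model(n); im,d=vision.snapshot(n); return im,d,m
def K(m):
    f=200/np.tan(np.radians(m["vertical_fov"])/2); return np.array([[f,0,m["cx"]],[0,f,m["cy"]],[0,0,1.]])
def rays(px,m):
    p=cv2.undistortPoints(np.array(px,float).reshape(-1,1,2),K(m),np.array(m["D"],float)).reshape(-1,2)
    return np.c_[p,np.ones(len(p))]
def plane(px,m,z):
    T=np.array(m["cam_to_world"]); r=rays(px,m)@T[:3,:3].T; o=T[:3,3]
    return o+r*((z-o[2])/r[:,2])[:,None]
def cloud(d,m):
    v,u=np.mgrid[0:400,0:640]; r=rays(np.c_[u.ravel(),v.ravel()],m)*d.reshape(-1,1)
    T=np.array(m["cam_to_world"]); return (r@T[:3,:3].T+T[:3,3]).reshape(400,640,3)
def save(n,im): cv2.imwrite("pics/"+n+".png",im[...,::-1])
E
python3 - <<'E'
from h import *
o=ctrl.get_obs(); print(o)
for n in("scene","side","wrist"):
    im,d,m=snap(n); np.savez(n+".npz",im=im,d=d,m=np.array([m],object)); save(n,im); print(n,np.round(m["cam_to_world"],3).tolist())
a=cv2.resize(np.vstack([np.load(n+".npz")["im"] for n in("scene",)]),(800,500)); save("a",a)
E
```

```text
{'clock': 0.0, 'joint_pos': array([ 1.65060609e+01,  2.05905601e+01,  6.33446197e-01, -2.15608523e-02,
       -7.01350689e+01, -1.65076491e+01]), 'qvel': array([ 0.00349011, -0.02781023, -0.11066225,  0.04726593, -0.02075068,
       -0.07086504]), 'tau': array([-8.00930356e-04, -5.82726967e+01,  2.93058443e+01,  6.99745238e+00,
        6.93249181e-03, -2.06530804e-04]), 'tool_pos': array([ 6.74520275e-01, -2.76406387e-05,  2.33625528e-01]), 'orientation': array([ 1.79905857e+02, -6.76274536e-03, -9.00089255e+01]), 'force': array([-0.08207264, -0.43700685,  0.18971346]), 'moment': array([0.0353498 , 0.02713486, 0.00112553]), 'gripper_force': 0.0, 'opening': 0.08796424959612649}
scene [[0.662, 0.549, -0.51, 1.012], [0.749, -0.491, 0.445, -0.523], [-0.006, -0.677, -0.736, 0.898], [0.0, 0.0, 0.0, 1.0]]
side [[0.986, -0.127, 0.109, 0.31], [-0.167, -0.673, 0.721, -0.81], [-0.018, -0.729, -0.685, 0.8], [0.0, 0.0, 0.0, 1.0]]
wrist [[-1.0, 0.001, -0.002, 0.676], [0.0, 0.968, 0.252, -0.068], [0.003, 0.252, -0.968, 0.384], [0.0, 0.0, 0.0, 1.0]]
```

View pics/scene.png

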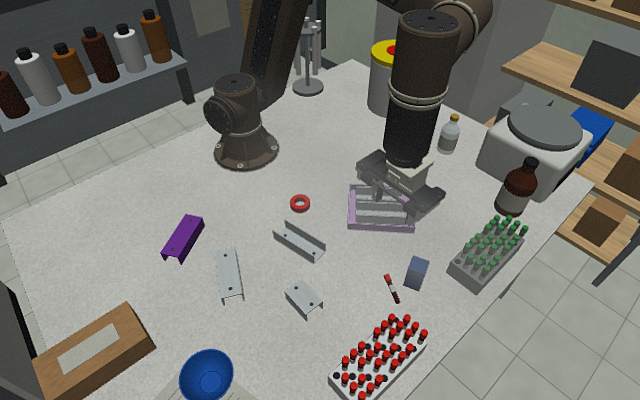

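View pics/wrist.png

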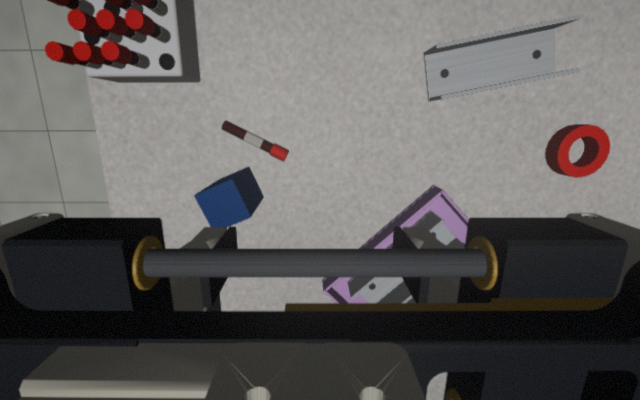

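The scene picture shows four channel candidates:
- Long, legs down, at (229,273). This one fits: aluminium, long, flat web on top.
- Long, on its back, at (300,240).
- Short, legs down, at (304,298).
- Purple, at (183,238).

The tray is at (381,208), partly under the gripper. The wrist picture shows the on-its-back riser at (500,60) and the tray at (400,260). I'll confirm with one enlarged crop and measure from depth.

Run:
```python
from h import *
L=[]
for n in("scene","side"):
    q=np.load(n+".npz",allow_pickle=True); im,d,m=q["im"],q["d"],q["m"][0]
    P=cloud(d,m); L.append(im)
    hsv=cv2.cvtColor(im,cv2.COLOR_RGB2HSV)
    print(n,"depth ok",(d>0).mean(), "bench z",np.median(P[...,2][(abs(P[...,2])<.03)]))
    Z=P[...,2]
    g=((Z>.033)&(Z<.047)&(d>0)&(np.hypot(P[...,0],P[...,1])>.3)).astype(np.uint8)
    c,lab,st,ce=cv2.connectedComponentsWithStats(g)
    for i in range(1,c):
        if st[i,4]>60:
            k=lab==i; X=P[k]; (cx,cy),(w,h),a=cv2.minAreaRect((X[:,:2]*1000).astype(np.float32))
            print(ce[i].round(),st[i,4],"c",round(cx,1),round(cy,1),"wh",round(w,1),round(h,1),round(a,1),"z",np.median(X[:,2]).round(4),hsv[k].mean(0).round())
a=cv2.resize(L[0][180:330,150:350],(800,600),interpolation=cv2.INTER_CUBIC); save("crop",a)
save("side2",L[1])
```

```text
scene depth ok 0.9958203125 bench z 0.0019162341717500198
[472.  81.] 149 c 332.9 1035.0 wh 265.1 123.2 59.8 z 0.0397 [43. 13. 88.]
[203.  86.] 69 c -448.8 87.1 wh 16.4 111.4 4.3 z 0.0414 [92. 18. 65.]
[ 92. 133.] 702 c -439.4 -364.4 wh 763.6 43.2 89.6 z 0.0399 [92. 18. 63.]
[377. 107.] 62 c 158.3 526.3 wh 22.7 109.0 89.1 z 0.04 [36. 10. 84.]
[491. 168.] 116 c 675.8 539.2 wh 12.9 115.5 89.6 z 0.0402 [43. 12. 82.]
[508. 206.] 104 c 807.8 432.7 wh 89.3 41.9 16.9 z 0.0404 [32. 21. 80.]
[378. 203.] 286 c 531.0 137.9 wh 141.6 24.2 45.9 z 0.0404 [ 66.   7. 115.]
[181. 235.] 869 c 236.2 -377.9 wh 60.2 153.1 33.6 z 0.042 [137. 157. 129.]
[381. 217.] 164 c 572.9 99.3 wh 146.1 9.0 46.0 z 0.0405 [ 68.   7. 119.]
[305. 232.] 117 c 463.0 -106.8 wh 147.3 6.2 12.6 z 0.0393 [ 74.  10. 116.]
[293. 243.] 134 c 471.9 -156.6 wh 151.2 6.6 11.2 z 0.0405 [ 79.  10. 132.]
[228. 273.] 1042 c 433.4 -344.7 wh 57.1 153.5 64.2 z 0.0419 [ 89.  12. 166.]
[465. 277.] 127 c 864.5 111.8 wh 104.7 32.4 18.3 z 0.0392 [49. 10. 89.]
[303. 296.] 719 c 621.6 -242.1 wh 57.6 87.7 89.5 z 0.042 [ 88.  12. 161.]
[108. 371.] 340 
[... 866 characters left out ...]
.2 21.2 44.8 z 0.0406 [61.  9. 75.]
[378. 162.] 163 c 579.2 109.9 wh 170.3 9.6 46.5 z 0.0421 [69. 10. 82.]
[462. 177.] 105 c 761.5 5.2 wh 33.3 59.7 65.6 z 0.0391 [109. 196.  27.]
[537. 256.] 482 c 817.3 -238.8 wh 88.3 237.5 24.3 z 0.0398 [23. 15. 50.]
[350. 227.] 239 c 460.7 -104.9 wh 148.8 10.9 10.4 z 0.0388 [58.  9. 82.]
[359. 243.] 243 c 470.0 -156.5 wh 148.0 7.8 10.8 z 0.039 [61.  9. 83.]
[441. 263.] 990 c 620.8 -240.9 wh 59.1 86.5 88.5 z 0.0416 [ 77.   9. 124.]
[362. 321.] 2303 c 432.1 -344.6 wh 60.1 150.6 65.3 z 0.0411 [ 79.   8. 129.]
[258. 355.] 2510 c 236.3 -377.6 wh 57.5 152.2 33.8 z 0.0412 [137. 171.  93.]
[509. 374.] 542 c 642.9 -504.2 wh 65.6 109.0 70.5 z 0.0401 [111. 219.  60.]
```

View pics/crop.png

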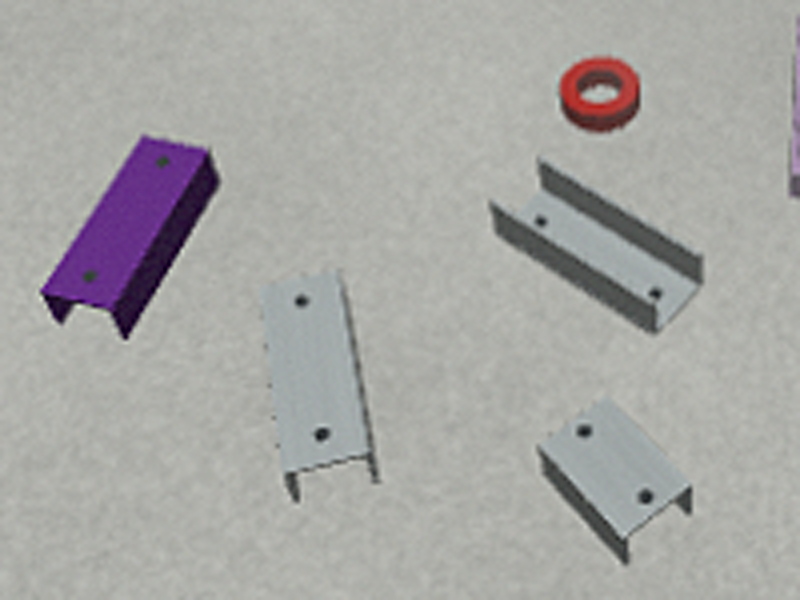

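View pics/side2.png

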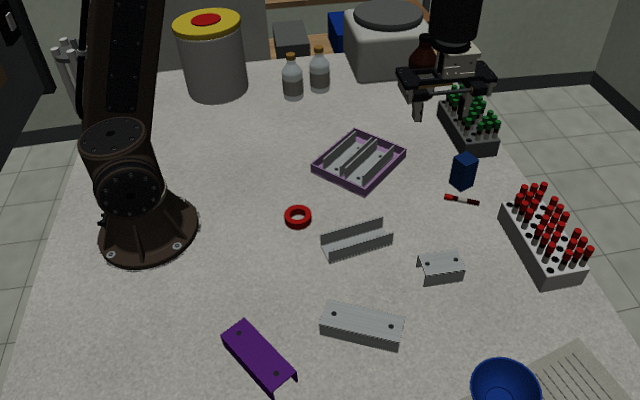

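The crop confirms it: (229,273), which is (320,370) in the crop, is the long aluminium riser with its legs down and flat web up. Both views measure it as 151–153 x 57–60, web top z≈0.041, centre (0.433,-0.345), length along about -25°. The (300,240) one has upright legs and the (304,298) one is 87 long. The tray in the side view is at (358,160).

Moving now.

>>> move_arm:
  moves: [8.7, 4, 2.8, 0.8, 0, 0, 0, 8.7, 4, 2.8, 0.8, 0, 0, 0, 8.7, 4, 2.8, 0.8, 0, 0, 0, 8.7, 4, 2.8, 0.8, 0, 0, 0, 8.7, 4, 2.8, 0.8, 0, 0, 0, 8.7, 4, 2.8, 0.8, 0, 0, 0, 8.7, 4, 2.8, 0.8, 0, 0, 0, 8.7, 2.5, 1.8, 0.8, 0, 0, 0]

```text
clock: 0.95
tool_pos: [0.4587, -0.3069, 0.1703]
orientation: [180.0, 0.0, -90.1]
force: [0.4, -0.8, -0.1]
opening: 0.0868
gripper_force: 0.0
```

>>> move_arm:
  moves: [8.7, 2.5, 1.5, 0, 0, 0, -0.14, 8.7, 0, 0, 0, 0, 0, -0.14, 8.7, 0, 0, 0, 0, 0, -0.14, 8.7, 0, 0, 0, 0, 0, -0.14, 8.7, 0, 0, 0, 0, 0, -0.14, 8.7, 0, 0, 0, 0, 0, -0.14, 8.7, 0, 0, 0, 0, 0, -0.14, 8.7, 0, 0, 0, 0, 0, -0.15]

```text
clock: 1.75
tool_pos: [0.4458, -0.33, 0.1704]
orientation: [-180.0, 0.0, -24.9]
force: [0.8, -0.2, 0.1]
opening: 0.0867
gripper_force: 0.0
```

```bash
cat >> h.py <<'E'
def web(n,tag):
    im,d,m=snap(n); P=cloud(d,m); Z=P[...,2]; save(tag,im); return im,d,m,P
def comps(P,d,lo,hi,box,mn=60):
    g=((P[...,2]>lo)&(P[...,2]<hi)&(d>0)&(P[...,0]>box[0])&(P[...,0]<box[1])&(P[...,1]>box[2])&(P[...,1]<box[3])).astype(np.uint8)
    c,lab,st,ce=cv2.connectedComponentsWithStats(g)
    for i in range(1,c):
        if st[i,4]>mn:
            X=P[lab==i]; (cx,cy),(w,h),a=cv2.minAreaRect((X[:,:2]*1000).astype(np.float32))
            print(ce[i].round(),st[i,4],"c",round(cx,1),round(cy,1),"wh",round(w,1),round(h,1),round(a,1),"z",np.median(X[:,2]).round(4))
def st():
    o=ctrl.get_obs(); print(round(o["clock"],2),o["tool_pos"].round(4),o["orientation"].round(2),o["joint_pos"].round(1),o["force"].round(1),round(o["opening"],4),o["gripper_force"])
E
python3 - <<'E'
from h import *
st()
im,d,m,P=web("wrist","w2"); comps(P,d,.033,.048,(.3,.6,-.5,-.2))
for n in("scene","side"):
    im,d,m,P=web(n,n+"3"); print(n); comps(P,d,.034,.050,(.4,.68,.0,.3),40)
    np.savez(n+"3.npz",im=im,d=d,P=P)
E
```

```text
1.75 [ 0.4458 -0.33    0.1704] [-1.800e+02  3.000e-02 -2.493e+01] [-16.3  12.3 -19.8  -0.  -57.9  81.4] [ 0.8 -0.2  0.1] 0.0867 0.0
[156.  89.] 1507 c 590.4 -241.6 wh 56.8 19.2 89.7 z 0.0402
[334. 181.] 7849 c 443.8 -350.4 wh 56.1 129.1 64.6 z 0.0405
scene
[379. 189.] 149 c 490.2 182.7 wh 147.0 8.3 44.6 z 0.0409
[380. 202.] 313 c 533.8 141.3 wh 150.5 23.3 44.8 z 0.0414
[382. 216.] 174 c 573.5 100.1 wh 148.5 8.5 45.1 z 0.0417
side
[331. 153.] 95 c 460.8 159.0 wh 83.6 6.6 45.0 z 0.0415
```

>>> move_arm:
  moves: [8.7, -0.56, 1.88, 0, 0, 0, 0.008, 8.7, 0, 0, 4, 0, 0, 0, 8.7, 0, 0, 4, 0, 0, 0, 8.7, 0, 0, 3, 0, 0, 0, 8.7, 0, 0, 2, 0, 0, 0, 8.7, 0, 0, 1, 0, 0, 0, 8.7, 0, 0, 0, 0, 0, 0]

```text
clock: 2.6
tool_pos: [0.4321, -0.3444, 0.0294]
orientation: [180.0, 0.1, -25.9]
force: [-0.4, -0.3, 0.8]
opening: 0.0873
gripper_force: 0.0
```

>>> move_arm:
  moves: [4, 0, 0, 0, 0, 0, 0, 4, 0, 0, 0, 0, 0, 0, 4, 0, 0, 0, 0, 0, 0, 4, 0, 0, 0, 0, 0, 0, 4, 0, 0, 0, 0, 0, 0, 4, 0, 0, 0, 0, 0, 0]

```text
clock: 3.2
tool_pos: [0.4332, -0.3448, 0.0312]
orientation: [180.0, -0.0, -25.7]
force: [-1.0, 1.1, 6.0]
opening: 0.0561
gripper_force: 30.0
```

>>> move_arm:
  moves: [4, 0, 0, -1, 0, 0, 0, 4, 0, 0, -3, 0, 0, 0, 4, 0, 0, -5, 0, 0, 0, 4, 0, 0, -4, 0, 0, 0, 4, 0, 0, -2, 0, 0, 0, 4, 0, 0, 0, 0, 0, 0]

```text
clock: 3.8
tool_pos: [0.4344, -0.3453, 0.1845]
orientation: [-180.0, -0.4, -25.7]
force: [0.2, 1.1, -3.3]
opening: 0.0558
gripper_force: 30.0
```

Run:
```python
from h import *
st()
u=np.array([np.cos(np.radians(45)),np.sin(np.radians(45))]); v=np.array([-u[1],u[0]])
for n in("scene","side"):
    im,d,m,P=web(n,n+"4"); print(n); comps(P,d,.034,.050,(.4,.68,.0,.3),40)
    B=(abs(P[...,0]-.532)<.14)&(abs(P[...,1]-.141)<.14)&(d>0)
    print("bench",np.median(P[B&(P[...,2]<.003)][:,2]) if (B&(P[...,2]<.003)).any() else 0)
    X=P[B&(P[...,2]>.038)&(P[...,2]<.050)]; q=X[:,:2]-[.532,.141]; s=q@u*1000; t=q@v*1000
    print("leg top z95",np.percentile(X[:,2],[50,90,98]).round(4))
    for lo,hi in((-70,-50),(-12,0),(0,12),(50,70)):
        k=(t>lo)&(t<hi)
        if k.sum()>20:
            f=np.polyfit(s[k],t[k],1); print(lo,k.sum(),"t",np.median(t[k]).round(1),"ang",round(45+np.degrees(f[0]),1),"s",np.percentile(s[k],[1,99]).round(1),)
im=np.hstack([cv2.resize(vision.snapshot("scene")[0][170:250,320:440],(800,533),interpolation=3)]); save("t1",im)
st()
```

```text
3.8 [ 0.4344 -0.3453  0.1845] [-179.98   -0.36  -25.7 ] [-18.2  11.3 -19.    0.  -59.3  82.5] [ 0.2  1.1 -3.3] 0.0558 29.99025285243988
scene
[380. 189.] 155 c 490.7 182.3 wh 147.0 8.9 45.1 z 0.041
[380. 202.] 321 c 533.3 141.8 wh 150.3 23.5 45.2 z 0.0412
[382. 216.] 176 c 573.7 100.7 wh 149.6 10.7 46.3 z 0.0418
bench 0.0012116229744059126
leg top z95 [0.0429 0.0466 0.0479]
-70 131 t -58.9 ang 46.0 s [-72.9  73.9]
-12 119 t -8.3 ang 44.6 s [-70.6  75.3]
0 112 t 6.9 ang 45.0 s [-73.6  73.6]
50 107 t 58.3 ang 45.3 s [-73.2  71.8]
side
[327. 156.] 54 c 448.7 146.5 wh 45.8 6.9 43.4 z 0.0413
bench 0.0010396111922458817
leg top z95 [0.0431 0.047  0.0485]
50 43 t 62.3 ang 45.4 s [-77.5 -33.2]
3.95 [ 0.432  -0.3441  0.1794] [-1.7997e+02  1.1000e-01 -2.5740e+01] [-18.2  11.6 -19.3  -0.  -59.2  82.5] [ 0.3 -0.5 -2.9] 0.0557 29.990276768803596
```

View pics/t1.png

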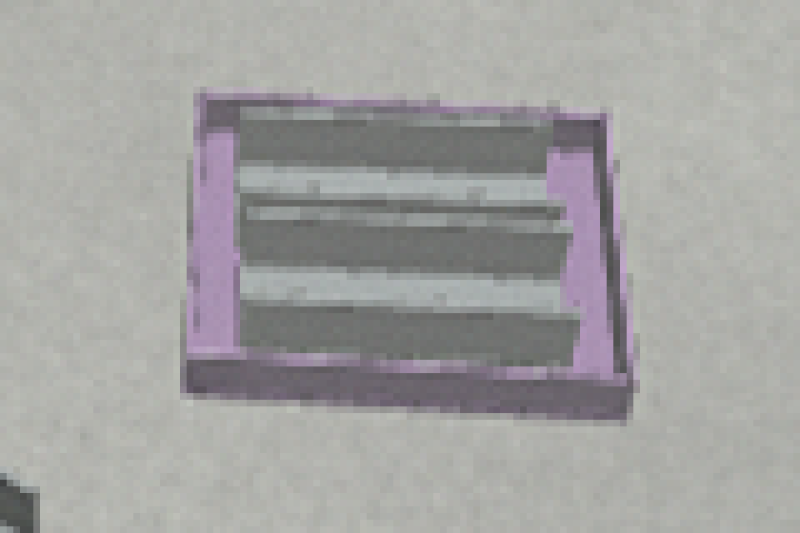

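View pics/side4.png

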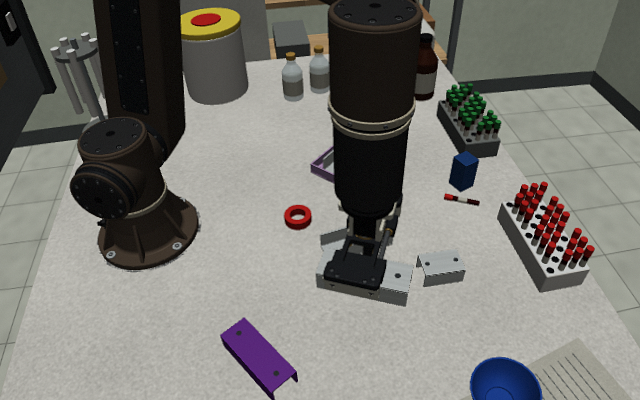

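The scene crop shows both cradle risers lying clear in the tray, trough floors at rows ~183 and ~288 of the crop. Leg tops measure t=±58.6 and about ±7.5, at 45.2°, with the nest centre at (0.532,0.141). These match the given sizes (58 and 6). The side view shows the riser in the gripper at (365,280).

Carrying it over.

>>> move_arm:
  moves: [4, -0.5, -2, 0, 0, 0, 0, 4, -1, -4, 0, 0, 0, 0, 4, -1.2, -4.5, 0, 0, 0, 0, 4, -1.2, -4.5, 0, 0, 0, 0, 4, -1.2, -4.5, 0, 0, 0, 0, 4, -1.2, -4.5, 0, 0, 0, 0, 4, -1.2, -4.5, 0, 0, 0, 0, 4, -1.2, -4.5, 0, 0, 0, 0]

```text
clock: 4.75
tool_pos: [0.4966, -0.0079, 0.1789]
orientation: [179.9, 0.1, -25.7]
force: [1.4, -1.1, -2.3]
opening: 0.0557
gripper_force: 30.0
```

>>> move_arm:
  moves: [4, -1, -4.3, 0, 0, 0, 0, 4, -1, -4.3, 0, 0, 0, 0, 4, -1, -4, 0, 0, 0, 0, 4, -0.5, -2.5, 0, 0, 0, 0, 4, 0, 0, 0, 0, 0, -0.07, 4, 0, 0, 0, 0, 0, -0.12, 4, 0, 0, 0, 0, 0, -0.14, 4, 0, 0, 0, 0, 0, -0.14]

```text
clock: 5.55
tool_pos: [0.5306, 0.1413, 0.1783]
orientation: [179.9, 0.2, 1.5]
force: [0.5, 0.1, -2.8]
opening: 0.0559
gripper_force: 30.0
```

>>> move_arm:
  moves: [4, 0, 0, 0, 0, 0, -0.14, 4, 0, 0, 0, 0, 0, -0.14, 4, 0, 0, 0, 0, 0, -0.14, 4, 0, 0, 0, 0, 0, -0.14, 4, 0, 0, 0, 0, 0, -0.12, 4, 0, 0, 0, 0, 0, -0.07, 4, 0, 0, 0, 0, 0, 0, 4, 0, 0, 0, 0, 0, 0]

```text
clock: 6.35
tool_pos: [0.5311, 0.1413, 0.1792]
orientation: [-180.0, 0.1, 44.1]
force: [0.1, 0.2, -3.1]
opening: 0.0557
gripper_force: 30.0
```

Run:
```python
from h import *
st()
for n in("scene","side"):
    im,d,m,P=web(n,n+"5"); print(n); comps(P,d,.17,.205,(.4,.68,.0,.3),40); comps(P,d,.034,.05,(.4,.68,.0,.3),40)
save("s5",np.vstack([cv2.resize(cv2.imread("pics/%s5.png"%n)[...,::-1][a:a+150,b:b+400],(800,300)) for n,a,b in(("scene",110,200),("side",60,180))]))
```

```text
6.35 [0.5311 0.1413 0.1792] [-1.7997e+02  1.4000e-01  4.4050e+01] [ 35.3  11.4 -19.7  -0.  -59.1  98.7] [ 0.1  0.2 -3.1] 0.0557 29.990064427256584
scene
[382. 171.] 539 c 538.4 133.7 wh 150.7 73.5 43.5 z 0.1878
[379. 189.] 154 c 490.6 182.3 wh 147.1 9.2 44.6 z 0.0408
[381. 202.] 313 c 533.4 141.7 wh 150.5 23.5 45.7 z 0.0415
[382. 216.] 176 c 573.9 100.0 wh 149.0 9.2 45.7 z 0.0417
side
[355. 110.] 929 c 521.2 133.6 wh 137.8 91.8 45.4 z 0.19
[336. 149.] 142 c 478.8 177.3 wh 129.6 7.7 44.3 z 0.0419
[357. 154.] 328 c 528.0 142.1 wh 154.7 22.2 45.3 z 0.0419
[377. 162.] 162 c 570.8 101.5 wh 151.1 6.5 44.6 z 0.0427
```

View pics/s5.png

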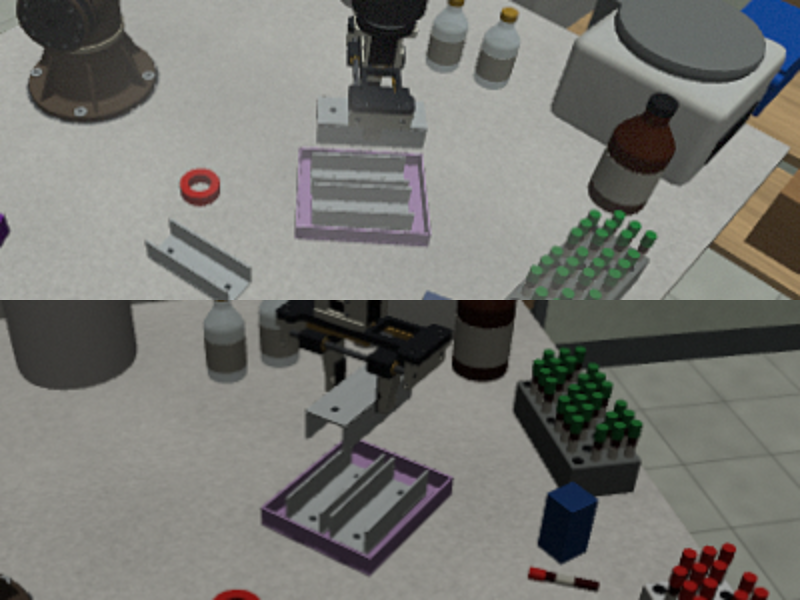

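Both views show the riser level above the tray and aligned lengthwise with both troughs. The tray centres from the two views agree within 3 mm. I'll trim the yaw by +1.1° and lower it.

>>> move_arm:
  moves: [4, 0, 0, 0, 0, 0, -0.02, 4, 0, 0, 2, 0, 0, 0, 4, 0, 0, 3, 0, 0, 0, 4, 0, 0, 3, 0, 0, 0, 4, 0, 0, 1.5, 0, 0, 0, 4, 0, 0, 0, 0, 0, 0, 4, 0, 0, 0, 0, 0, 0]

```text
clock: 7.15
tool_pos: [0.532, 0.1418, 0.086]
orientation: [180.0, 0.0, 45.4]
force: [0.6, -0.2, -2.3]
opening: 0.0555
gripper_force: 30.0
```

Run:
```python
from h import *
st()
for n in("scene","side"):
    im,d,m,P=web(n,n+"6"); print(n); comps(P,d,.08,.115,(.4,.68,.0,.3),40); comps(P,d,.034,.05,(.4,.68,.0,.3),40)
save("s6",np.hstack([cv2.resize(cv2.imread("pics/%s6.png"%n)[...,::-1][a:a+120,b:b+120],(400,400)) for n,a,b in(("scene",130,320),("side",80,300))]))
```

```text
7.15 [0.532  0.1418 0.086 ] [179.98   0.    45.36] [ 35.3  17.2 -26.    0.  -46.8 100. ] [ 0.6 -0.2 -2.3] 0.0555 29.990328177809715
scene
[364. 191.] 250 c 496.5 101.2 wh 44.9 59.0 48.9 z 0.0953
[404. 193.] 103 c 578.6 186.8 wh 22.1 61.1 42.6 z 0.0949
[383. 201.] 41 c 564.5 119.4 wh 43.9 17.7 45.9 z 0.0878
[382. 216.] 176 c 572.9 101.1 wh 149.0 11.4 46.3 z 0.0422
side
[355. 141.] 822 c 522.2 127.9 wh 131.0 93.4 60.3 z 0.0966
[377. 162.] 160 c 571.5 102.0 wh 150.6 7.0 44.9 z 0.0429
[328. 156.] 55 c 449.8 147.9 wh 50.4 7.1 44.2 z 0.0425
[345. 164.] 96 c 492.9 107.0 wh 52.2 19.9 46.0 z 0.0418
```

View pics/s6.png

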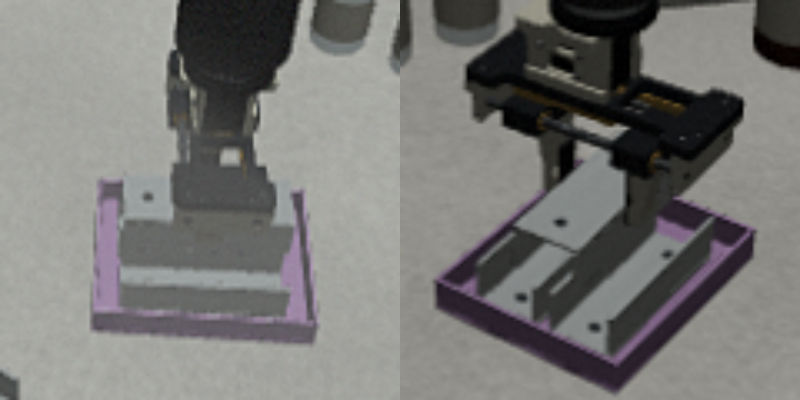

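Both views show the riser centred: its near leg is over the right trough and its ends are in line. Lowering the last 47 mm.

>>> move_arm:
  moves: [4, 0, 0, 1, 0, 0, 0, 4, 0, 0, 1, 0, 0, 0, 4, 0, 0, 1, 0, 0, 0, 4, 0, 0, 0.8, 0, 0, 0, 4, 0, 0, 0.4, 0, 0, 0, 4, 0, 0, 0, 0, 0, 0]

```text
clock: 7.85
tool_pos: [0.5313, 0.1414, 0.0426]
orientation: [-180.0, 0.1, 45.3]
force: [0.8, -0.1, -2.3]
opening: 0.0554
gripper_force: 30.0
```

>>> move_arm:
  moves: [4, 0, 0, 0.2, 0, 0, 0, 4, 0, 0, 0.2, 0, 0, 0, 4, 0, 0, 0.1, 0, 0, 0, 4, 0, 0, 0, 0, 0, 0]

```text
clock: 8.25
tool_pos: [0.5319, 0.1418, 0.0392]
orientation: [180.0, -0.0, 45.3]
force: [-1.9, -0.1, 2.9]
opening: 0.0554
gripper_force: 30.0
```

Contact came at the expected height (TCP 0.039). I'll open the fingers only a little and withdraw.

>>> move_arm:
  moves: [6.3, 0, 0, 0, 0, 0, 0, 6.3, 0, 0, 0, 0, 0, 0, 6.3, 0, 0, 0, 0, 0, 0, 6.3, 0, 0, -1, 0, 0, 0, 6.3, 0, 0, -1, 0, 0, 0, 6.3, 0, 0, -3, 0, 0, 0, 6.3, 0, 0, -4, 0, 0, 0, 6.3, 0, 0, -4, 0, 0, 0]

```text
clock: 9.05
tool_pos: [0.5315, 0.1415, 0.1708]
orientation: [180.0, -0.0, 45.3]
force: [2.0, 1.7, -0.3]
opening: 0.0629
gripper_force: 0.0
```

>>> move_arm:
  moves: [6.3, 3, 0, -4, 0, 0, 0, 6.3, 4, 0, -2, 0, 0, 0, 6.3, 4, 0, 0, 0, 0, 0, 6.3, 4, 0, 0, 0, 0, 0, 6.3, 2, 0, 0, 0, 0, 0, 6.3, 0, 0, 0, 0, 0, 0]

```text
clock: 9.65
tool_pos: [0.6524, 0.2642, 0.2282]
orientation: [180.0, 0.0, 45.4]
force: [-0.5, 0.6, -0.0]
opening: 0.063
gripper_force: 0.0
```

Run:
```python
from h import *
st()
for n in("scene","side"):
    im,d,m,P=web(n,n+"7"); print(n); comps(P,d,.0455,.06,(.4,.68,.0,.3),40); comps(P,d,.034,.0455,(.4,.68,.0,.3),40)
    k=(P[...,2]>.043)&(P[...,2]<.055)&(abs(P[...,0]-.532)<.06)&(abs(P[...,1]-.141)<.06); X=P[k]-[.532,.141,0]; X=X[abs(X[:,1]-X[:,0])<.03]
    print("tilt",np.linalg.lstsq(np.c_[X[:,:2],np.ones(len(X))],X[:,2],rcond=None)[0].round(4))
save("s7",np.hstack([cv2.resize(cv2.imread("pics/%s7.png"%n)[...,::-1][a:a+120,b:b+120],(400,400)) for n,a,b in(("scene",145,320),("side",100,300))]))
```

```text
9.65 [0.6524 0.2642 0.2282] [1.7999e+02 2.0000e-02 4.5380e+01] [ 37.9  23.5   4.3   0.  -70.8  97.5] [-0.5  0.6 -0. ] 0.063 0.0
scene
[380. 201.] 681 c 533.8 139.6 wh 150.9 61.0 47.0 z 0.0488
[380. 189.] 131 c 490.3 182.7 wh 147.3 9.6 44.3 z 0.0401
[388. 209.] 75 c 570.4 139.8 wh 97.1 6.8 46.1 z 0.0393
[381. 217.] 132 c 573.4 100.7 wh 149.0 7.5 45.7 z 0.0405
tilt [-0.0008  0.0013  0.0489]
side
[358. 152.] 817 c 529.6 142.4 wh 155.8 59.0 45.5 z 0.0492
[339. 147.] 136 c 486.1 184.1 wh 153.2 7.2 45.0 z 0.0407
[366. 159.] 104 c 546.6 123.0 wh 149.8 7.6 45.4 z 0.0404
[377. 162.] 127 c 571.5 101.5 wh 151.8 8.2 44.9 z 0.0411
tilt [-0.     -0.0009  0.0493]
```

View pics/s7.png

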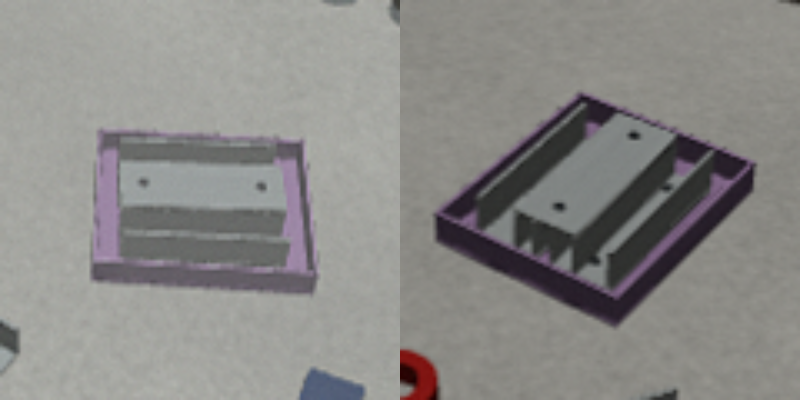

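The riser sits level with its web at z 0.049 (0.048 plus about 1 mm camera bias). One leg is in each trough, centred, parallel, with ends in line, and the cradles haven't moved. Handing in.

```bash
python3 -c "
from plant import ctrl; print(ctrl.close_job())"
```

```text
the job is handed in; nothing more can be done
None
```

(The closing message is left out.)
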